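Load two trip-unit modules into their sloped test chutes

TASK

Put each of the two ivory trip-unit modules, face up, into the upper end of the sloped chute of its own colour (red band to red stop, blue band to blue stop) and slide it down under the hold-down bar until its leading end rests against the coloured back stop, then let go. The modules are delicate: do not drop or fling them, and leave everything else on the bench where it is.

Things in the scene. Friction and masses are not known exactly. Their poses are not given: they have to be found in the camera images.
- red_module: Red-banded trip-unit module: ivory plastic block 90 (x) x 36 (y) x 44 mm tall, 48 over the square red button on its face (the +z side), with a red band round its middle; flat plain sides, 0.13 to 0.25 kg. Origin: centre of its underside. Starts face up on the bench. Both ends are alike: either may lead down the chute.
- blue_module: Blue-banded trip-unit module: ivory plastic block 90 (x) x 36 (y) x 44 mm tall, 48 over the square blue button on its face (the +z side), with a blue band round its middle; flat plain sides, 0.13 to 0.25 kg. Origin: centre of its underside. Starts face up on the bench. Both ends are alike: either may lead down the chute.
- red_lane: Sloped lane of the fixed chute with the red back stop. Origin: lane floor, centre line, at the stop's face. x points down the slope (15 degrees) to the stop, y across, z square to the floor. Floor from x = -220 mm (open high end, nearest the robot) to 0 (22 mm above the bench). Side walls 46 mm apart inside, 5 thick, 12 high. Stop 8 thick, 60 wide, 36 high, red.
- red_entry (a point): Middle of the open high end of the red lane's floor, about 80 mm above the bench. A module laid on the slope stays where it is (friction about 0.6) until it is pushed; pushing it down takes 1 N or less.
- red_bar (a point): Middle of the underside of the red chute's hold-down bar, 56 mm above the lane floor; the bar is 4 mm thick, black, and spans the lane from x = -54 to -28 mm on posts above the side walls. A module passes under it with about 8 mm to spare but cannot be set at the stop from above; at rest its last 36 mm stick out uphill of the bar.
- blue_lane: Sloped lane of the fixed chute with the blue back stop. Origin: lane floor, centre line, at the stop's face. x points down the slope (15 degrees) to the stop, y across, z square to the floor. Floor from x = -220 mm (open high end, nearest the robot) to 0 (22 mm above the bench). Side walls 46 mm apart inside, 5 thick, 12 high. Stop 8 thick, 60 wide, 36 high, blue.
- blue_entry (a point): Middle of the open high end of the blue lane's floor, about 80 mm above the bench. A module laid on the slope stays where it is (friction about 0.6) until it is pushed; pushing it down takes 1 N or less.
- blue_bar (a point): Middle of the underside of the blue chute's hold-down bar, 56 mm above the lane floor; the bar is 4 mm thick, black, and spans the lane from x = -54 to -28 mm on posts above the side walls. A module passes under it with about 8 mm to spare but cannot be set at the stop from above; at rest its last 36 mm stick out uphill of the bar.
- screwdriver: Bystander: screwdriver with a yellow handle, 190 mm long, lying between the two chutes. Origin: its middle, underside.
- wrench: Bystander: steel wrench 180 mm long lying on the bench on the right. Origin: its middle, underside.
- spray_can: Bystander: upright can with a yellow label, 58 mm across, 170 mm high, at the far left. Origin: centre of its underside.
- multimeter: Bystander: yellow multimeter 150 x 78 x 36 mm lying on the left. Origin: centre of its underside.
- black_module: Bystander: a black module with a grey band, of the same size as the others, lying in front of the chutes; not to be loaded. Origin: centre of its underside.
There are look-alikes about, which are no part of the job. Leave any purple look-alike of the blue_module alone. Leave any yellow look-alike of the red_module alone.

How it is judged (in metres and radians):
At the end, for the whole second after the job is handed in: The red module is in the red chute and the blue module in the blue chute, each face up, flat on the lane's floor (within about 5 mm and 7 degrees), between the side walls along the lane, its leading end within 5 mm of the back stop, at rest and released (x of red_module in the frame of red_lane between -0.05 and -0.041 m and y of red_module in the frame of red_lane between -0.012 and 0.012 m and z of red_module in the frame of red_lane between -0.004 and 0.006 m and angle between the x axis of red_module and the x axis of red_lane, either way round below 0.2 rad and angle between the z axis of red_module and the z axis of red_lane, either way round below 0.12 rad and linear speed of each of red_module, blue_module below 0.02 m/s and contact force between each of red_module, blue_module and the fingers below 0.1 N and x of blue_module in the frame of blue_lane between -0.05 and -0.041 m and y of blue_module in the frame of blue_lane between -0.012 and 0.012 m and z of blue_module in the frame of blue_lane between -0.004 and 0.006 m and angle between the x axis of blue_module and the x axis of blue_lane, either way round below 0.2 rad and angle between the z axis of blue_module and the z axis of blue_lane, either way round below 0.12 rad); the robot touches nothing.
It fails at once if the red module is dropped or flung: faster than 0.9 m/s while out of the fingers (a fall of about 4 cm) (linear speed of red_module above 0.9 m/s and contact force between red_module and the fingers below 0.05 N).
It fails at once if the blue module is dropped or flung: faster than 0.9 m/s while out of the fingers (a fall of about 4 cm) (linear speed of blue_module above 0.9 m/s and contact force between blue_module and the fingers below 0.05 N).
It fails at once if a bystander (screwdriver, wrench, can, multimeter or black module) is moved by more than 3 cm (distance of any of screwdriver, wrench, spray_can, multimeter, black_module from where it was at the start of the episode above 0.03 m).
It also fails if it takes over 72 s, if anything falls off the work surface, if the arm or the gripper's body presses on something with over 40 N, if the wrist force passes 120 N, or if a joint passes its speed limit or range.

ROBOT

A 6-joint arm with a two-finger parallel gripper is mounted at the origin on the work surface. World frame = base frame: x ahead of the robot, y to its left, z up, the work surface at z = 0. Lengths are in mm, angles in degrees, forces in N, time in s.
With the tool pointing down it reaches from about 350 to 850 mm from the base axis. Payload 8.1 kg.
Tool frame: the origin (TCP) lies on the centre line of the jaws, within the pads' length; the fingertips stand 19 mm ahead of it and the grasp point (between the pads) is the TCP; z points along the fingers, y is the line along which they close (so a half turn about z gives the same grasp; the last joint's range is limited). The gripper opens to 85 mm and grips with 20 to 120 N. Pads are 22 mm wide; open, the fingers measure 114 mm over their backs; the gripper's body (76 mm by 85 mm) begins 54 mm behind the grasp point. The pads swing forward as they close: fully open they stand 13 mm farther back than shut.
Start: joints at [-68.549, 7.471, 85.268, -0, 87.261, -4.893], TCP at [266.281, -537.68, 250.292] pointing down, gripper open.
Joint ranges: [-169.43, 169.43], [-51.17, 129.36], [1.28, 143.12], [-76.62, 256.62], [0, 156.53], [-152.29, 152.29]. Speed limits (degrees/s): [136.94, 136.94, 159.86, 180, 180, 180].

INTERFACE

Orientations are given as [roll, pitch, yaw] about the fixed x, y, z axes, in that order (R = Rz(yaw) Ry(pitch) Rx(roll)).
In Python, from bench import r gives the robot as it stands. The module is installed in compiled form; this text tells all that it offers.
- The arm moves only by the tool servo_tool, never from a script. Its arguments are lists of equal length, an entry for each row: "fingers": the finger opening in m, from 0 to 0.0854; "linear": the shift along the tool's x, y, z in m, a list of three; "rotation": the turn, a rotation vector about the tool's x, y, z in degrees, a list of three. A call has 1 to 10 rows; each row is the pose to reach, as a shift and turn from the pose commanded when the call began, along the tool's axes at that moment; what a row does not reach only later rows make up. A row lasts 1/10 s, in which the tool goes at most 50 mm and 8.59 degrees, less where a joint would pass 70% of its speed; a pose out of reach is approached as far as the arm can. A call with a gripper value outside its range is refused whole. The fingers move at their own pace and stop on an object; "force" is the grip in N (left out, the last holds). Time passes only in rows, so rows that repeat a pose let the fingers close. It gives the time, the measured TCP pose, the force, the opening and the grip force at its end, in the units of the state.
- r.sense(): the state, without advancing time (a new reading comes with each control period).
- r.snapshot(name): name is "scene" or "top"; returns a dict with "frame" (420x560x3 uint8, red, green, blue), "fx", "fy", "cx", "cy" (pixels), "camera_from_world" (4x4, takes a point from world to camera coordinates). Camera axes: x right, y up, looking along -z (the intrinsics and any distortion apply to the point x, -y, -z); pixel columns grow to the right and rows downward; lengths in mm; the calibration is good to about 2 mm. A picture is of the moment at which its call begins. There is no depth.
- r.hand_in(): hands the job in; it is judged then, once.
The state is a dict: "time": time; "joint_pos": joint angles; "qd": joint speeds; "joint_efforts": joint torques, N m; "tool_pos": TCP position; "tcp_rot": TCP orientation; "ft_force": force on the tool from outside, world axes, zero at the start; "wrist_torque": the same for the moment, N m; "finger_gap": finger opening in mm; "grip_force": force on a finger pad.
Only numpy, scipy, OpenCV 4.12 (cv2) and the standard library are available. Lean on these libraries where they do the work, as an engineer would, in place of code of your own. Each camera call takes 0.05 s, during which the arm holds its last target. There are 200 camera calls.

## Working session

There is one attempt and no reset: what is moved stays moved. The work goes in short steps, Python scripts to look and compute and a tool call to move; the robot and the scene stay as the last step left them, time stands still between calls to the robot, and variables do not carry over. Pictures are saved under pics/ and viewed, at most 10 in all, crops included, and the job is handed in when it is done.

Besides the shell and the picture viewer there is one more tool, called as a command line: name --argument value ..., lists and objects as JSON in quotes. servo_tool: Moves the arm, as the interface text tells. Its arguments: {"type":"object","properties":{"fingers":{"type":"array","items":{"type":"number"}},"linear":{"type":"array","items":{"type":"array","items":{"type":"number"}}},"rotation":{"type":"array","items":{"type":"array","items":{"type":"number"}}},"force":{"type":"number"}},"required":["fingers","linear","rotation"]}

```bash
mkdir -p pics
python3 - <<'E'
from bench import r
import cv2,numpy as np,pickle
d={}
for n in("scene","top"):
    s=r.snapshot(n);d[n]=s;cv2.imwrite(f"pics/{n}0.png",s["frame"][:,:,::-1])
    T=s["camera_from_world"];print(n,s["fx"],s["fy"],s["cx"],s["cy"],[k for k in s]);print(np.round(T,3).tolist(), (-T[:3,:3].T@T[:3,3]).round())
pickle.dump(d,open("s0.pkl","wb"))
print(r.sense())
E
```

```text
scene 421.05419046388187 421.05419046388187 285.96927918698725 208.2464924629793 ['frame', 'fx', 'fy', 'cx', 'cy', 'camera_from_world']
[[0.422, 0.906, 0.014, -253.719], [-0.722, 0.327, 0.61, 334.354], [0.548, -0.268, 0.793, -1534.395], [0.0, 0.0, 0.0, 1.0]] [1189. -290. 1016.]
top 412.3140344520654 412.3140344520654 283.35723833125894 205.29123829002378 ['frame', 'fx', 'fy', 'cx', 'cy', 'camera_from_world']
[[-0.009, -1.0, 0.007, 5.595], [1.0, -0.008, 0.027, -516.664], [-0.026, 0.007, 1.0, -1210.04], [0.0, 0.0, 0.0, 1.0]] [ 485.   10. 1223.]
{'time': 0.1, 'joint_pos': array([-6.85511947e+01,  7.51144424e+00,  8.53233452e+01, -4.89923115e-04,
        8.72619997e+01, -4.89351478e+00]), 'qd': array([ 0.09075159, -0.09531595, -0.11349302, -0.09303393, -0.02732932,
       -0.02293442]), 'joint_efforts': array([ 2.98145780e-03, -5.70949388e+01, -5.01942337e+01, -4.91044739e-05,
        8.21196969e-03,  1.01693178e-05]), 'tool_pos': array([ 266.08143507, -537.25209241,  249.33946661]), 'tcp_rot': array([-1.79903522e+02, -7.76896817e-03,  2.63423373e+01]), 'ft_force': array([-0.32019352, -0.13641795, -0.72851549]), 'wrist_torque': array([-0.05004597, -0.00549101,  0.03793687]), 'grip_force': 0.0, 'finger_gap': 85.1550139728003}
```

View pics/top0.png

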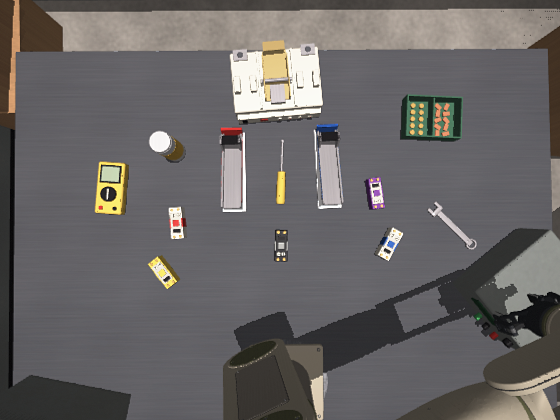

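View pics/scene0.png

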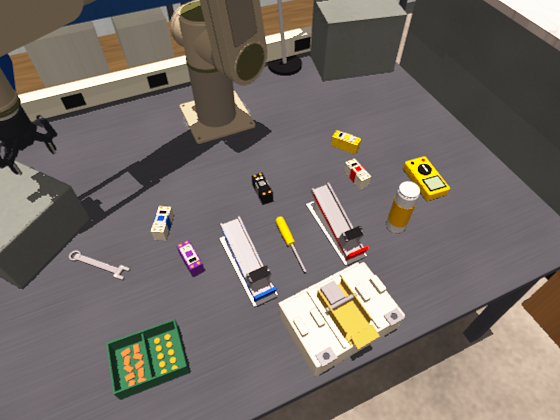

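The top view shows the red module at (177,222) and the blue one at (390,243). The look-alikes are yellow at (162,272), purple at (375,193) and black at (281,245). The red lane is at (232,170), stop at (232,131); the blue lane is at (329,167), stop at (327,128). In the scene view, red is at (357,173) and blue at (162,222). I choose the ivory ones and will check them in one close crop montage.

Run:
```python
import cv2,numpy as np,pickle
d=pickle.load(open("s0.pkl","rb"));f=d["top"]["frame"][:,:,::-1];g=d["scene"]["frame"][:,:,::-1]
def c(im,x,y,w,h,W,H):return cv2.resize(im[y:y+h,x:x+w],(W,H),interpolation=cv2.INTER_NEAREST)
a=np.hstack([c(f,152,197,50,50,300,300),c(f,365,218,50,50,300,300),])
a=np.vstack([a,np.hstack([c(g,332,148,50,50,300,300),c(g,137,197,50,50,300,300)])])
b=np.vstack([c(f,212,120,40,100,200,500)[:500],np.zeros((100,200,3),np.uint8)])
cv2.imwrite("pics/crop.png",np.hstack([a,b]))
```

```text
(no output)
```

View pics/crop.png

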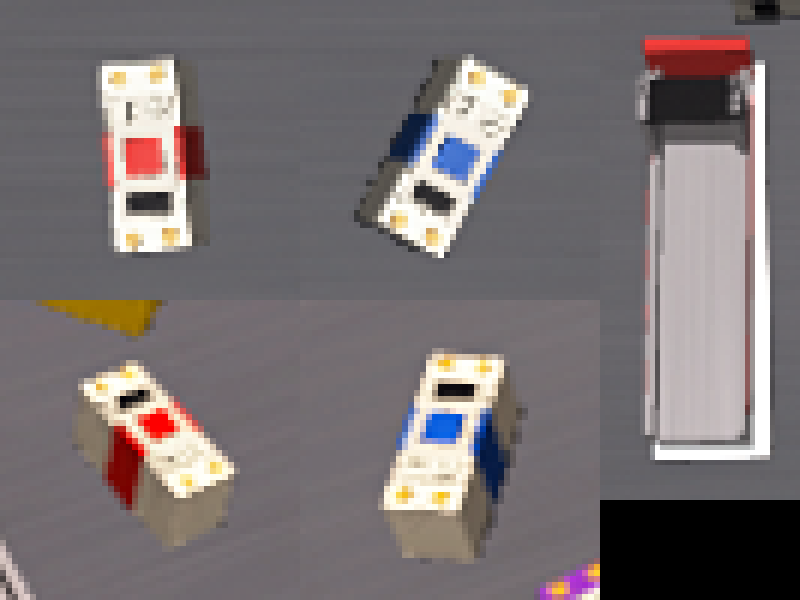

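The crops confirm it: both chosen modules are ivory, with bright top faces and dark sides, and carry red and blue bands and buttons. The floor of the red lane is the light strip between crop columns 660 and 748, with its end at row 208.

```bash
cat > h.py <<'E'
import cv2,numpy as np,pickle
def ray(s,p):
    T=s["camera_from_world"];R=T[:3,:3];o=-R.T@T[:3,3]
    v=R.T@np.array([(p[0]-s["cx"])/s["fx"],-(p[1]-s["cy"])/s["fy"],-1]);return o,v
def onz(s,p,z):
    o,v=ray(s,p);return o+v*(z-o[2])/v[2]
def tri(s1,p1,s2,p2):
    o1,v1=ray(s1,p1);o2,v2=ray(s2,p2)
    t=np.linalg.lstsq(np.c_[v1,-v2],o2-o1,rcond=None)[0]
    a=o1+t[0]*v1;b=o2+t[1]*v2;return (a+b)/2,np.linalg.norm(a-b)
def big(m,box):
    x,y,w,h=box;k=np.zeros(m.shape,np.uint8);k[y:y+h,x:x+w]=m[y:y+h,x:x+w]
    n,l,st,c=cv2.connectedComponentsWithStats(k);i=1+np.argmax(st[1:,4]);return (l==i).astype(np.uint8),c[i],st[i]
E
python3 - <<'E'
from h import *
d=pickle.load(open("s0.pkl","rb"));t,g=d["top"],d["scene"]
hsv={n:cv2.cvtColor(d[n]["frame"],cv2.COLOR_RGB2HSV) for n in d}
def col(n,c):
    h,s,v=[hsv[n][...,i].astype(int) for i in range(3)]
    return (((h<10)|(h>170)) if c=="red" else ((h>100)&(h<128)))&(s>120)&(v>(185 if n=="top" else 190))
for c,bt,bs in(("red",(152,197,50,50),(332,148,50,50)),("blue",(365,218,50,50),(137,197,50,50))):
    x,y,w,h=bt;v=hsv["top"][...,2];m=((v>175)).astype(np.uint8)
    m=cv2.morphologyEx(m,cv2.MORPH_CLOSE,np.ones((5,5)));m,_,_=big(m,bt)
    cs=cv2.findContours(m,0,2)[0][0];box=cv2.boxPoints(cv2.minAreaRect(cs));P=np.array([onz(t,p,44) for p in box])
    e=[P[1]-P[0],P[2]-P[1]];e=sorted(e,key=np.linalg.norm)
    print(c,"face ctr",P.mean(0).round(1),"size",[round(np.linalg.norm(q),1) for q in e],"yaw",round(np.degrees(np.arctan2(e[1][1],e[1][0])),1))
    bx,ct,st=big(col("top",c).astype(np.uint8),bt);_,cs2,st2=big(col("scene",c).astype(np.uint8),bs)
    print(" button",ct.round(1),st,cs2.round(1),st2,onz(t,ct,48).round(1),[q for q in tri(t,ct,g,cs2)])
# lanes
h,s,v=[hsv["top"][...,i].astype(int) for i in range(3)]
for c,bx in(("red",(215,122,35,14)),("blue",(312,120,35,14))):
    m=((((h<10)|(h>170)) if c=="red" else ((h>100)&(h<128)))&(s>120)).astype(np.uint8);m,ct,st=big(m,bx)
    print(c,"stop",ct.round(1),st,onz(t,ct,57).round(1))
    x0=bx[0]
    for row in (150,160,170,180,190,200,204,206,208,210,212):
        print(row,x0," ".join(str(q) for q in v[row,x0:x0+35]))
E
```

```text
red face ctr [468.6 309.4  44. ] size [np.float64(36.4), np.float64(89.1)] yaw -174.9
 button [175.5 222.5] [173 220   6   6  36] [357.8 168.1] [355 166   7   5  22] [469.2 308.6  48. ] [array([469.39174639, 308.84891854,  48.26716667]), np.float64(0.7285680645257152)]
blue face ctr [ 402.8 -303.1   44. ] size [np.float64(35.8), np.float64(89.0)] yaw -29.9
 button [390.6 244. ] [387 241   8   7  32] [160.3 217.8] [158 216   6   5  23] [ 402.7 -303.    48. ] [array([ 402.80030484, -302.8332996 ,   46.57811246]), np.float64(1.1475876165426062)]
red stop [231.  131.1] [221 128  21   8 146] [727.4 148.4  57. ]
150 215 106 105 106 105 105 105 99 104 89 94 196 190 189 189 191 191 189 191 188 187 189 187 189 192 184 112 100 174 255 255 94 104 106 107 106
160 215 106 106 106 106 106 105 145 193 157 159 192 188 188 188 191 190 188 191 187 185 189 187 187 187 185 189 162 171 255 255 116 103 107 107 107
170 215 108 107 107 107 108 111 166 188 127 170 191 188 189 188 191 187 188 191 186 185 190 188 188 187 188 186 126 144 255 255 196 101 107 109 109
180 215 104 104 105 105 104 108 162 186 102 19
[... 2077 characters left out ...]
2 98 141 255 133 133 130 109 85 118 160 161 151 129 131 136 134 135 132 108 119 118 130 191 194 221 154 103 103 104 105 104
206 312 105 105 105 105 101 118 211 194 214 255 255 255 255 255 255 255 255 255 255 255 255 255 255 255 255 255 255 255 255 208 97 103 104 104 105
208 312 105 105 105 105 103 107 154 227 255 250 243 196 171 156 142 102 85 81 73 69 67 81 81 79 80 91 92 91 93 98 101 104 104 104 104
210 312 105 105 105 105 105 105 104 104 102 102 103 103 104 104 103 104 105 104 105 105 104 104 104 105 105 104 105 104 105 105 104 104 104 105 105
212 312 105 105 105 105 104 105 104 105 104 104 104 104 103 104 104 103 103 103 103 103 104 105 105 104 105 104 104 104 104 104 105 104 105 104 104
```

Run:
```python
from h import *
d=pickle.load(open("s0.pkl","rb"));t=d["top"];v=cv2.cvtColor(t["frame"],cv2.COLOR_RGB2HSV)[...,2].astype(float)
print({r_:(v[r_,231],v[r_,326+2]) for r_ in range(201,210)}, {r_:(t["frame"][r_,231].tolist(),t["frame"][r_,326].tolist()) for r_ in range(125,130)})
T=np.tan(np.radians(15))
for c,mid,far,ent in(("red",232,(231,127.5),(232.5,207.2)),("blue",327,(326.5,123.5),(331.,203))):
    F=onz(t,far,54.7);E=onz(t,ent,79);xs=(F[0]-17+E[0]+212.5)/2
    print(c,"far",F.round(1),"entry",E.round(1),"stop x",F[0]-17,E[0]+212.5)
    L=[];
    for row in range(152,202,3):
        m=int(round(mid+(row-165)*(0.02 if c=="red" else .12)))
        l=m
        while v[row,l-1]>150:l-=1
        q=m
        while v[row,q+1]>150:q+=1
        le=l-(v[row,l]-150)/(v[row,l]-v[row,l-1]);re=q+(v[row,q]-150)/(v[row,q]-v[row,q+1])
        x=onz(t,(m,row),60)[0];z=22+(xs-x)*T
        a=onz(t,(le,row),z+(11.6 if c=="blue" else 0));b=onz(t,(re,row),z+(11.6 if c=="red" else 0))
        L.append([(a[0]+b[0])/2,(a[1]+b[1])/2,a[1]-b[1]])
    L=np.array(L);L=L[np.abs(L[:,2]-np.median(L[:,2]))<4]
    p=np.polyfit(L[:,0],L[:,1],1);print(len(L),"yaw",np.degrees(np.arctan(p[0])),"y at stop",np.polyval(p,xs),"y at entry",np.polyval(p,xs-212),"res",np.std(L[:,1]-np.polyval(p,L[:,0])),"w",np.median(L[:,2]))
```

```text
{201: (np.float64(194.0), np.float64(195.0)), 202: (np.float64(195.0), np.float64(197.0)), 203: (np.float64(195.0), np.float64(186.0)), 204: (np.float64(196.0), np.float64(129.0)), 205: (np.float64(197.0), np.float64(178.0)), 206: (np.float64(200.0), np.float64(255.0)), 207: (np.float64(188.0), np.float64(255.0)), 208: (np.float64(120.0), np.float64(85.0)), 209: (np.float64(189.0), np.float64(103.0))} {125: ([99, 98, 104], [50, 97, 190]), 126: ([93, 98, 103], [50, 93, 181]), 127: ([139, 93, 98], [19, 34, 66]), 128: ([240, 59, 56], [25, 47, 90]), 129: ([228, 58, 55], [25, 47, 91])}
red far [738.2 148.7  54.7] entry [510.7 142.8  79. ] stop x 721.2052898022952 723.1689968482374
12 yaw 1.4428992134291456 y at stop 148.79250144094158 y at entry 143.45250400213507 res 0.341382165531172 w 49.44179430159842
blue far [ 747.8 -123.5   54.7] entry [ 520.  -130.7   79. ] stop x 730.7603436807444 732.5444252040073
17 yaw 2.546474073639854 y at stop -122.37512983318702 y at entry -131.80354229775892 res 0.7829657618082826 w 49.969335138007594
```

```bash
cat >> h.py <<'E'
from scipy.spatial.transform import Rotation as Ro
# lanes: stop-face floor point, yaw
LANE={"red":(np.array([722,148.8,22.]),1.5),"blue":(np.array([731.5,-122.8,22.]),2.5)}
def lane(c,s,h,tilt=15,y=0):
    o,w=LANE[c];M=Ro.from_euler("xyz",[0,15,w],degrees=True)
    return o+M.apply([s,y,h]),Ro.from_euler("xyz",[180,tilt,w],degrees=True)
def down(x,y,z,w):return np.array([x,y,z]),Ro.from_euler("xyz",[180,0,w],degrees=True)
def go(tgt,s=None):
    from bench import r
    s=r.sense();p=s["tool_pos"];R=Ro.from_euler("xyz",s["tcp_rot"],degrees=True)
    print("lin m",np.round(R.inv().apply(tgt[0]-p)/1000,4),"rot",np.round((R.inv()*tgt[1]).as_rotvec(degrees=True),2),"dist",np.linalg.norm(tgt[0]-p).round(),"t",round(s["time"],2))
E
python3 -c "
from h import *
go(down(376.8,-288,150,-29.9))
for c in LANE: print(c,lane(c,-150,35)[0], lane(c,-75,35)[0])"
```

```text
lin m [ 0.2098 -0.1741  0.0997] rot [-9.000e-02  4.000e-02  5.624e+01] dist 290.0 t 0.1
red [586.21633825 145.24437968  94.63026069] [658.63595033 147.14075396  75.2188323 ]
blue [ 595.7990729  -128.72483043   94.63026069] [ 668.17455882 -125.56484847   75.2188323 ]
```

servo_tool --fingers '[0.085, 0.085, 0.085, 0.085, 0.085, 0.085, 0.085, 0.085, 0.085, 0.085]' --linear '[[0.21, -0.174, 0.1], [0.21, -0.174, 0.1], [0.21, -0.174, 0.1], [0.21, -0.174, 0.1], [0.21, -0.174, 0.1], [0.21, -0.174, 0.1], [0.21, -0.174, 0.1], [0.21, -0.174, 0.1], [0.21, -0.174, 0.1], [0.21, -0.174, 0.1]]' --rotation '[[0, 0, 56.2], [0, 0, 56.2], [0, 0, 56.2], [0, 0, 56.2], [0, 0, 56.2], [0, 0, 56.2], [0, 0, 56.2], [0, 0, 56.2], [0, 0, 56.2], [0, 0, 56.2]]' --force 60

```text
time: 1.1
tool_pos: [377.2, -289.5, 150.8]
tcp_rot: [180.0, -0.0, -29.8]
ft_force: [-0.3, 0.2, -0.2]
finger_gap: 85.3
grip_force: 0.0
```

```bash
python3 -c "
from h import *
go(down(376.8,-288,35,-29.9))"
```

```text
lin m [-0.0012 -0.0012  0.1158] rot [ 0.02 -0.04  0.13] dist 116.0 t 1.1
```

servo_tool --fingers '[0.085, 0.085, 0.085, 0.085, 0.085, 0.085, 0.085]' --linear '[[-0.001, -0.001, 0.02], [-0.001, -0.001, 0.045], [-0.001, -0.001, 0.07], [-0.001, -0.001, 0.095], [-0.001, -0.001, 0.11], [-0.001, -0.001, 0.116], [-0.001, -0.001, 0.116]]' --rotation '[[0, 0, 0], [0, 0, 0], [0, 0, 0], [0, 0, 0], [0, 0, 0], [0, 0, 0], [0, 0, 0]]'

```text
time: 1.8
tool_pos: [376.3, -287.5, 33.8]
tcp_rot: [-180.0, 0.1, -29.9]
ft_force: [0.0, 0.8, 0.4]
finger_gap: 84.9
grip_force: 0.0
```

servo_tool --fingers '[0.03, 0.03, 0.03, 0.03, 0.03, 0.03, 0.03, 0.03, 0.03, 0.03]' --linear '[[0, 0, 0], [0, 0, 0], [0, 0, 0], [0, 0, 0], [0, 0, 0], [0, 0, 0], [0, 0, 0], [0, 0, 0], [0, 0, 0], [0, 0, 0]]' --rotation '[[0, 0, 0], [0, 0, 0], [0, 0, 0], [0, 0, 0], [0, 0, 0], [0, 0, 0], [0, 0, 0], [0, 0, 0], [0, 0, 0], [0, 0, 0]]' --force 60

```text
time: 2.8
tool_pos: [377.6, -287.9, 35.4]
tcp_rot: [180.0, -0.1, -29.8]
ft_force: [-1.3, 0.0, 5.9]
finger_gap: 35.1
grip_force: 61.1
```

Run:
```python
from h import *
go(down(376.8,-288,150,-29.9)); go(lane("blue",-175,90))
from bench import r
f=r.snapshot("top")["frame"][:,:,::-1];g=r.snapshot("scene")["frame"][:,:,::-1]
cv2.imwrite("pics/g1.png",np.hstack([cv2.resize(f[200:290,340:440],(400,360),interpolation=2),cv2.resize(g[170:260,110:210],(400,360),interpolation=2)]))
```

```text
lin m [-0.0004  0.0006 -0.1146] rot [ 0.03 -0.11  0.06] dist 115.0 t 2.8
lin m [ 0.1019 -0.2413 -0.1187] rot [ -4.17 -14.7  -32.17] dist 288.0 t 2.8
```

View pics/g1.png

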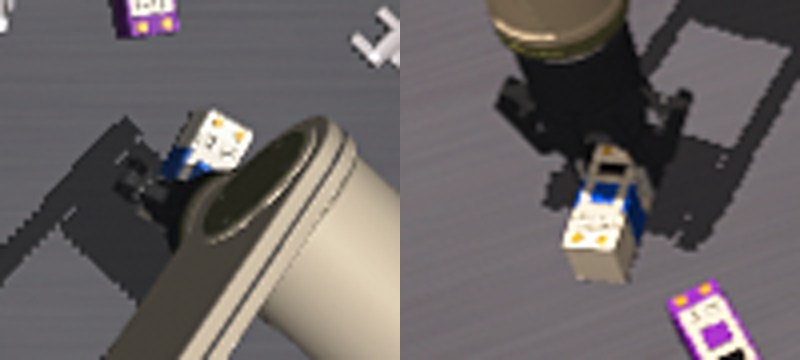

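Both views show the gripper holding the blue module near its rear end; purple is clear of it. Next I lift.

servo_tool --fingers '[0.03, 0.03, 0.03, 0.03, 0.03, 0.03, 0.03, 0.03, 0.03, 0.03]' --linear '[[0, 0, -0.006], [0, 0, -0.02], [0, 0, -0.036], [0, 0, -0.052], [0, 0, -0.068], [0, 0, -0.084], [0, 0, -0.1], [0, 0, -0.112], [0, 0, -0.12], [0, 0, -0.12]]' --rotation '[[0, 0, 0], [0, 0, 0], [0, 0, 0], [0, 0, 0], [0, 0, 0], [0, 0, 0], [0, 0, 0], [0, 0, 0], [0, 0, 0], [0, 0, 0]]'

```text
time: 3.9
tool_pos: [377.4, -287.7, 155.7]
tcp_rot: [180.0, -0.1, -29.9]
ft_force: [-0.5, -0.7, -2.4]
finger_gap: 35.0
grip_force: 60.0
```

Run:
```python
from h import *
go(lane("blue",-180,95))
```

```text
lin m [ 0.0989 -0.2394 -0.0045] rot [ -4.17 -14.71 -32.18] dist 259.0 t 3.9
```

servo_tool --fingers '[0.03, 0.03, 0.03, 0.03, 0.03, 0.03, 0.03, 0.03, 0.03, 0.03]' --linear '[[0.006, -0.014, 0], [0.018, -0.043, -0.001], [0.03, -0.072, -0.001], [0.042, -0.101, -0.002], [0.054, -0.13, -0.002], [0.066, -0.159, -0.003], [0.078, -0.188, -0.004], [0.09, -0.217, -0.004], [0.096, -0.232, -0.005], [0.099, -0.239, -0.005]]' --rotation '[[-0.3, -0.9, -1.9], [-0.8, -2.6, -5.8], [-1.3, -4.4, -9.7], [-1.8, -6.2, -13.5], [-2.3, -8.0, -17.4], [-2.8, -9.7, -21.3], [-3.3, -11.5, -25.1], [-3.8, -13.3, -29.0], [-4.0, -14.2, -31.0], [-4.2, -14.7, -32.2]]'

```text
time: 4.9
tool_pos: [582.4, -127.7, 157.8]
tcp_rot: [-179.9, 15.2, 2.7]
ft_force: [0.2, 0.4, -1.8]
finger_gap: 35.3
grip_force: 60.3
```

servo_tool --fingers '[0.03, 0.03]' --linear '[[0, 0, 0], [0, 0, 0]]' --rotation '[[0, 0, 0], [0, 0, 0]]'

```text
time: 5.1
tool_pos: [581.0, -129.7, 158.7]
tcp_rot: [-179.9, 15.1, 2.5]
ft_force: [0.0, 0.2, -2.7]
finger_gap: 35.2
grip_force: 60.3
```

Run:
```python
from h import *
go(lane("blue",-180,95));go(lane("blue",-180,37))
from bench import r
f=r.snapshot("top")["frame"][:,:,::-1];g=r.snapshot("scene")["frame"][:,:,::-1]
cv2.imwrite("pics/g2.png",np.hstack([cv2.resize(f[110:220,280:380],(400,440),interpolation=2),cv2.resize(g[190:300,180:280],(400,440),interpolation=2)]))
```

```text
lin m [ 0.0009 -0.0003 -0.002 ] rot [-0.07  0.14 -0.02] dist 2.0 t 5.1
lin m [ 0.0011 -0.0003  0.056 ] rot [-0.07  0.14 -0.02] dist 56.0 t 5.1
```

View pics/g2.png

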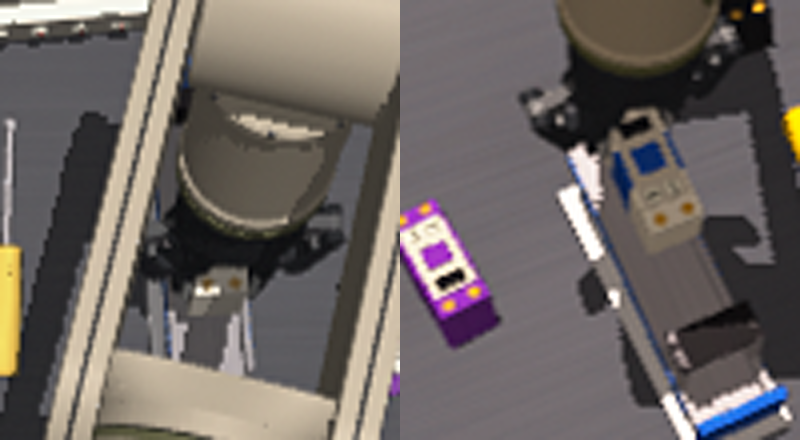

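The views show the module tilted over the upper end of the blue lane, lined up between the walls, with the bar well ahead. Next I lower it.

servo_tool --fingers '[0.03, 0.03, 0.03, 0.03, 0.03, 0.03, 0.03, 0.03, 0.03, 0.03]' --linear '[[0.001, 0, 0.008], [0.001, 0, 0.018], [0.001, 0, 0.028], [0.001, 0, 0.036], [0.001, 0, 0.043], [0.001, 0, 0.048], [0.001, 0, 0.051], [0.001, 0, 0.054], [0.001, 0, 0.056], [0.001, 0, 0.056]]' --rotation '[[0, 0, 0], [0, 0, 0], [0, 0, 0], [0, 0, 0], [0, 0, 0], [0, 0, 0], [0, 0, 0], [0, 0, 0], [0, 0, 0], [0, 0, 0]]'

```text
time: 6.2
tool_pos: [568.1, -129.7, 104.8]
tcp_rot: [-179.9, 15.1, 2.5]
ft_force: [0.3, 0.9, -2.5]
finger_gap: 34.8
grip_force: 60.3
```

Run:
```python
from h import *
go(lane("blue",-180,37));go(lane("blue",-75,36))
from bench import r
print(r.sense()["ft_force"])
```

```text
lin m [-0.0006  0.0002  0.0007] rot [-0.06  0.09  0.05] dist 1.0 t 6.2
lin m [0.1044 0.0003 0.0015] rot [-0.06  0.09  0.05] dist 104.0 t 6.2
[ 0.26255586  0.8896369  -2.51477404]
```

servo_tool --fingers '[0.03, 0.03, 0.03, 0.03, 0.03, 0.03, 0.03, 0.03, 0.03, 0.03]' --linear '[[0.006, 0, 0], [0.018, 0, 0], [0.03, 0, 0], [0.042, 0, 0], [0.054, 0, 0], [0.066, 0, 0], [0.078, 0, 0], [0.088, 0, 0], [0.094, 0, 0], [0.096, 0, 0]]' --rotation '[[0, 0, 0], [0, 0, 0], [0, 0, 0], [0, 0, 0], [0, 0, 0], [0, 0, 0], [0, 0, 0], [0, 0, 0], [0, 0, 0], [0, 0, 0]]'

```text
time: 7.2
tool_pos: [661.3, -125.5, 79.7]
tcp_rot: [-179.9, 15.1, 2.6]
ft_force: [-0.0, 0.0, -1.6]
finger_gap: 34.7
grip_force: 60.3
```

servo_tool --fingers '[0.03, 0.03, 0.03, 0.03, 0.03]' --linear '[[0.001, 0, 0], [0.002, 0, 0.001], [0.003, 0, 0.001], [0.004, 0, 0.001], [0.005, 0, 0.001]]' --rotation '[[0, 0, 0], [0, 0, 0], [0, 0, 0], [0, 0, 0], [0, 0, 0]]'

```text
time: 7.7
tool_pos: [665.3, -125.5, 77.9]
tcp_rot: [-179.9, 15.1, 2.5]
ft_force: [-0.4, -0.1, -1.6]
finger_gap: 35.4
grip_force: 60.3
```

Run:
```python
from h import *
go(lane("blue",-75,36))
from bench import r
g=r.snapshot("scene")["frame"][:,:,::-1]
cv2.imwrite("pics/g3.png",cv2.resize(g[200:310,180:290],(550,550),interpolation=2))
```

```text
lin m [0.0035 0.0002 0.0008] rot [-0.05  0.08  0.03] dist 4.0 t 7.7
```

View pics/g3.png

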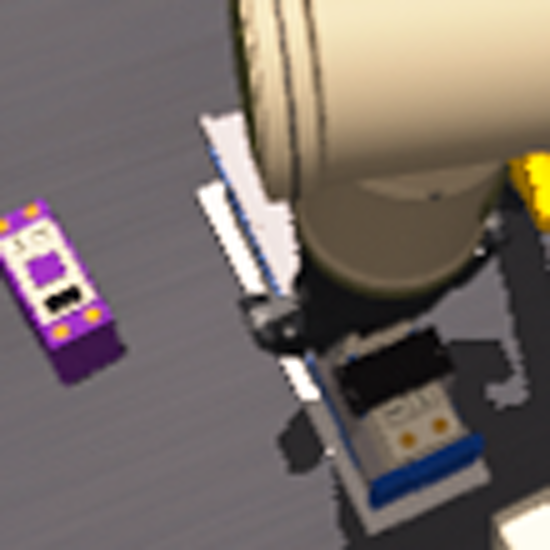

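The module is under the bar, with its leading end just short of the blue stop. I creep on until the force shows contact.

servo_tool --fingers '[0.03, 0.03, 0.03, 0.03, 0.03, 0.03]' --linear '[[0.001, 0, 0], [0.002, 0, 0], [0.003, 0, 0.001], [0.004, 0, 0.001], [0.004, 0, 0.001], [0.004, 0, 0.001]]' --rotation '[[0, 0, 0], [0, 0, 0], [0, 0, 0], [0, 0, 0], [0, 0, 0], [0, 0, 0]]'

```text
time: 8.35
tool_pos: [667.3, -125.4, 76.4]
tcp_rot: [-179.9, 15.3, 2.5]
ft_force: [-11.4, -0.3, 6.8]
finger_gap: 35.4
grip_force: 61.0
```

servo_tool --fingers '[0.03, 0.03, 0.03]' --linear '[[0.001, 0, 0], [0.002, 0, 0], [0.002, 0, 0]]' --rotation '[[0, 0, 0], [0, 0, 0], [0, 0, 0]]'

```text
time: 8.65
tool_pos: [667.4, -125.5, 76.4]
tcp_rot: [-179.9, 15.6, 2.5]
ft_force: [-21.8, 0.4, 14.6]
finger_gap: 35.0
grip_force: 61.5
```

servo_tool --fingers '[0.03, 0.03, 0.06, 0.06, 0.06, 0.06, 0.06]' --linear '[[-0.001, 0, 0], [-0.002, 0, 0], [-0.002, 0, 0], [-0.002, 0, 0], [-0.002, 0, 0], [-0.002, 0, 0], [-0.002, 0, 0]]' --rotation '[[0, 0, 0], [0, 0, 0], [0, 0, 0], [0, 0, 0], [0, 0, 0], [0, 0, 0], [0, 0, 0]]'

```text
time: 9.35
tool_pos: [669.1, -125.2, 75.7]
tcp_rot: [-179.9, 15.1, 2.5]
ft_force: [0.5, 0.0, -0.0]
finger_gap: 60.0
grip_force: 0.0
```

servo_tool --fingers '[0.06, 0.06, 0.06, 0.06, 0.06, 0.06, 0.06]' --linear '[[0, 0, -0.01], [0, 0, -0.03], [0, 0, -0.05], [0, 0, -0.07], [-0.03, 0, -0.09], [-0.06, 0, -0.09], [-0.06, 0, -0.09]]' --rotation '[[0, 0, 0], [0, 0, 0], [0, 0, 0], [0, 0, 0], [0, 0, 0], [0, 0, 0], [0, 0, 0]]'

```text
time: 10.05
tool_pos: [632.8, -127.1, 180.4]
tcp_rot: [-180.0, 15.1, 2.5]
ft_force: [0.3, 0.4, -0.9]
finger_gap: 60.1
grip_force: 0.0
```

Run:
```python
from h import *
go(lane("blue",-103,30))
go(down(470,-100,200,0));go(down(439.5,306.5,150,5.1))
```

```text
lin m [0.0336 0.     0.0974] rot [-0.04  0.07  0.  ] dist 103.0 t 10.05
lin m [-0.161  -0.0342  0.023 ] rot [ 0.29 15.07  2.49] dist 166.0 t 10.05
lin m [-0.1602 -0.4416  0.0749] rot [-0.38 15.06 -2.59] dist 476.0 t 10.05
```

servo_tool --fingers '[0.085, 0.085, 0.085, 0.085, 0.085, 0.085, 0.085, 0.085, 0.085, 0.085]' --linear '[[-0.016, -0.044, 0.007], [-0.032, -0.088, 0.015], [-0.048, -0.132, 0.022], [-0.064, -0.176, 0.03], [-0.08, -0.22, 0.037], [-0.096, -0.265, 0.045], [-0.112, -0.31, 0.052], [-0.128, -0.353, 0.06], [-0.144, -0.397, 0.067], [-0.16, -0.442, 0.075]]' --rotation '[[0, 1.5, -0.3], [0, 3.0, -0.5], [-0.1, 4.5, -0.8], [-0.1, 6.0, -1.0], [-0.2, 7.5, -1.3], [-0.2, 9.0, -1.6], [-0.3, 10.5, -1.8], [-0.3, 12.0, -2.1], [-0.4, 13.5, -2.3], [-0.4, 15.1, -2.6]]'

```text
time: 11.05
tool_pos: [440.9, 309.2, 149.0]
tcp_rot: [-179.9, -0.2, 5.1]
ft_force: [0.8, 0.5, 0.3]
finger_gap: 85.1
grip_force: 0.0
```

servo_tool --fingers '[0.085, 0.085, 0.085]' --linear '[[0, 0, 0], [0, 0, 0], [0, 0, 0]]' --rotation '[[0, 0, 0], [0, 0, 0], [0, 0, 0]]'

```text
time: 11.35
tool_pos: [441.9, 306.7, 148.4]
tcp_rot: [180.0, -0.0, 5.1]
ft_force: [0.9, -0.5, 0.4]
finger_gap: 84.7
grip_force: 0.0
```

Run:
```python
from h import *
go(down(439.5,306.5,35,5.1))
from bench import r
d={n:r.snapshot(n) for n in("top","scene")}
f=d["top"]["frame"][:,:,::-1];g=d["scene"]["frame"][:,:,::-1]
cv2.imwrite("pics/g4.png",np.hstack([cv2.resize(f[115:215,285:365],(400,500),interpolation=2),cv2.resize(g[200:310,190:280],(400,500),interpolation=2)]))
pickle.dump(d,open("s1.pkl","wb"))
```

```text
lin m [-0.0025 -0.      0.1134] rot [ 0.   -0.04  0.03] dist 113.0 t 11.35
```

View pics/g4.png

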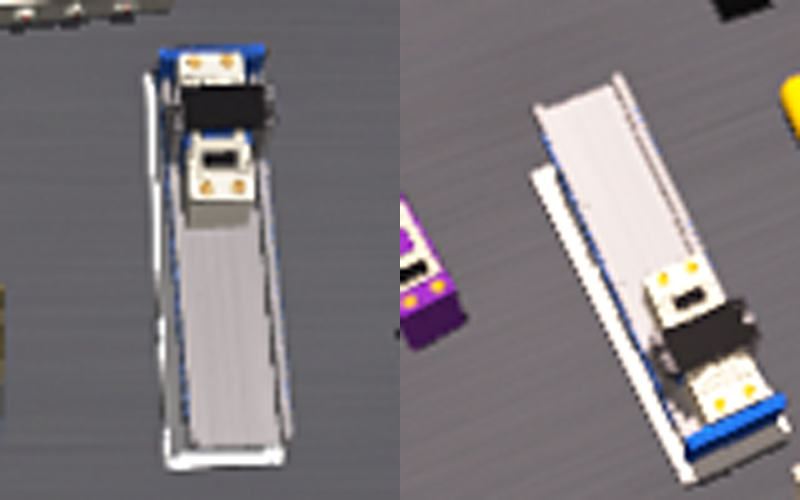

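Blue lies in its lane under the bar, with its leading end at the blue stop (top-view crop about (212,60)). Next comes the red grasp.

servo_tool --fingers '[0.085, 0.085, 0.085, 0.085, 0.085, 0.085, 0.085]' --linear '[[-0.002, 0, 0.02], [-0.002, 0, 0.045], [-0.002, 0, 0.07], [-0.002, 0, 0.095], [-0.002, 0, 0.108], [-0.002, 0, 0.113], [-0.002, 0, 0.113]]' --rotation '[[0, 0, 0], [0, 0, 0], [0, 0, 0], [0, 0, 0], [0, 0, 0], [0, 0, 0], [0, 0, 0]]'

```text
time: 12.15
tool_pos: [439.4, 306.3, 34.8]
tcp_rot: [180.0, 0.0, 5.1]
ft_force: [-0.2, 0.3, 1.0]
finger_gap: 85.2
grip_force: 0.0
```

servo_tool --fingers '[0.03, 0.03, 0.03, 0.03, 0.03, 0.03, 0.03, 0.03, 0.03, 0.03]' --linear '[[0, 0, 0], [0, 0, 0], [0, 0, 0], [0, 0, 0], [0, 0, 0], [0, 0, 0], [0, 0, 0], [0, 0, 0], [0, 0, 0], [0, 0, 0]]' --rotation '[[0, 0, 0], [0, 0, 0], [0, 0, 0], [0, 0, 0], [0, 0, 0], [0, 0, 0], [0, 0, 0], [0, 0, 0], [0, 0, 0], [0, 0, 0]]' --force 60

```text
time: 13.15
tool_pos: [439.9, 307.4, 36.1]
tcp_rot: [-179.9, -0.1, 5.2]
ft_force: [-0.5, -0.4, 6.4]
finger_gap: 35.1
grip_force: 61.2
```

servo_tool --fingers '[0.03, 0.03, 0.03, 0.03, 0.03, 0.03, 0.03, 0.03, 0.03, 0.03]' --linear '[[0, 0, -0.006], [0, 0, -0.02], [0, 0, -0.036], [0, 0, -0.052], [0, 0, -0.068], [0, 0, -0.084], [0, 0, -0.1], [0, 0, -0.112], [0, 0, -0.12], [0, 0, -0.12]]' --rotation '[[0, 0, 0], [0, 0, 0], [0, 0, 0], [0, 0, 0], [0, 0, 0], [0, 0, 0], [0, 0, 0], [0, 0, 0], [0, 0, 0], [0, 0, 0]]'

```text
time: 14.15
tool_pos: [439.8, 307.2, 156.5]
tcp_rot: [-179.9, -0.1, 5.1]
ft_force: [-0.1, 0.0, -2.3]
finger_gap: 35.1
grip_force: 60.1
```

Run:
```python
from h import *
go(lane("red",-180,95))
```

```text
lin m [ 0.1179  0.1736 -0.0037] rot [  0.41 -15.13   3.64] dist 210.0 t 14.15
```

servo_tool --fingers '[0.03, 0.03, 0.03, 0.03, 0.03, 0.03, 0.03, 0.03, 0.03, 0.03]' --linear '[[0.007, 0.01, 0], [0.021, 0.031, -0.001], [0.035, 0.052, -0.001], [0.05, 0.073, -0.002], [0.064, 0.094, -0.002], [0.078, 0.115, -0.003], [0.093, 0.137, -0.003], [0.107, 0.158, -0.004], [0.115, 0.169, -0.004], [0.118, 0.174, -0.004]]' --rotation '[[0, -0.9, 0.2], [0.1, -2.7, 0.6], [0.1, -4.5, 1.1], [0.2, -6.4, 1.5], [0.2, -8.2, 2.0], [0.3, -10.0, 2.4], [0.3, -11.9, 2.9], [0.4, -13.7, 3.3], [0.4, -14.7, 3.5], [0.4, -15.1, 3.6]]'

```text
time: 15.15
tool_pos: [572.9, 142.0, 157.2]
tcp_rot: [179.9, 15.3, 1.4]
ft_force: [-0.0, 1.0, -2.0]
finger_gap: 34.8
grip_force: 60.2
```

servo_tool --fingers '[0.03, 0.03]' --linear '[[0, 0, 0], [0, 0, 0]]' --rotation '[[0, 0, 0], [0, 0, 0]]'

```text
time: 15.35
tool_pos: [571.7, 144.4, 158.3]
tcp_rot: [179.9, 15.1, 1.5]
ft_force: [-0.8, -0.0, -1.9]
finger_gap: 34.9
grip_force: 60.2
```

Run:
```python
from h import *
go(lane("red",-180,37))
from bench import r
f=r.snapshot("top")["frame"][:,:,::-1];g=r.snapshot("scene")["frame"][:,:,::-1]
cv2.imwrite("pics/g5.png",np.hstack([cv2.resize(f[110:220,180:280],(400,440),interpolation=2),cv2.resize(g[160:270,280:380],(400,440),interpolation=2)]))
```

```text
lin m [ 0.0007 -0.0005  0.0557] rot [0.06 0.15 0.03] dist 56.0 t 15.35
```

View pics/g5.png

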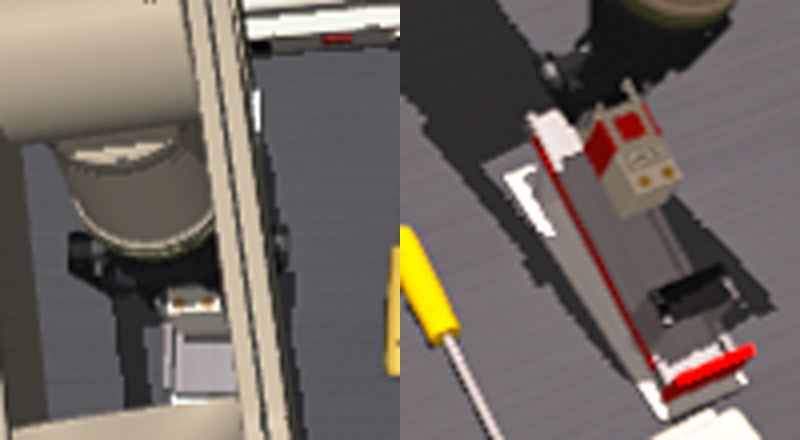

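The red module is held face up over the upper red lane, in line with it. I lower it and slide.

servo_tool --fingers '[0.03, 0.03, 0.03, 0.03, 0.03, 0.03, 0.03, 0.03, 0.03, 0.03]' --linear '[[0.001, 0, 0.008], [0.001, 0, 0.018], [0.001, 0, 0.028], [0.001, 0, 0.036], [0.001, 0, 0.043], [0.001, 0, 0.048], [0.001, 0, 0.051], [0.001, 0, 0.054], [0.001, 0, 0.0555], [0.001, 0, 0.0555]]' --rotation '[[0, 0, 0], [0, 0, 0], [0, 0, 0], [0, 0, 0], [0, 0, 0], [0, 0, 0], [0, 0, 0], [0, 0, 0], [0, 0, 0], [0, 0, 0]]'

```text
time: 16.45
tool_pos: [558.8, 143.7, 105.1]
tcp_rot: [179.9, 15.1, 1.5]
ft_force: [-0.9, 0.6, -2.4]
finger_gap: 35.4
grip_force: 60.2
```

Run:
```python
from h import *
go(lane("red",-75,36.5))
```

```text
lin m [ 0.1042 -0.0008  0.0014] rot [0.07 0.08 0.02] dist 104.0 t 16.45
```

servo_tool --fingers '[0.03, 0.03, 0.03, 0.03, 0.03, 0.03, 0.03, 0.03, 0.03, 0.03]' --linear '[[0.006, 0, 0], [0.018, 0, 0], [0.03, 0, 0], [0.042, 0, 0], [0.054, -0.001, 0], [0.066, -0.001, 0], [0.078, -0.001, 0], [0.088, -0.001, 0], [0.094, -0.001, 0], [0.096, -0.001, 0]]' --rotation '[[0, 0, 0], [0, 0, 0], [0, 0, 0], [0, 0, 0], [0, 0, 0], [0, 0, 0], [0, 0, 0], [0, 0, 0], [0, 0, 0], [0, 0, 0]]'

```text
time: 17.45
tool_pos: [652.0, 147.1, 79.8]
tcp_rot: [179.9, 15.1, 1.5]
ft_force: [-0.4, 1.0, -2.3]
finger_gap: 35.1
grip_force: 60.2
```

servo_tool --fingers '[0.03, 0.03, 0.03, 0.03, 0.03, 0.03, 0.03, 0.03]' --linear '[[0.001, 0, 0], [0.002, 0, 0.001], [0.003, 0, 0.001], [0.004, 0, 0.001], [0.005, 0, 0.001], [0.006, 0, 0.002], [0.007, 0, 0.002], [0.007, 0, 0.002]]' --rotation '[[0, 0, 0], [0, 0, 0], [0, 0, 0], [0, 0, 0], [0, 0, 0], [0, 0, 0], [0, 0, 0], [0, 0, 0]]'

```text
time: 18.25
tool_pos: [658.0, 147.4, 76.7]
tcp_rot: [179.9, 15.0, 1.5]
ft_force: [-0.7, 0.5, 0.3]
finger_gap: 34.8
grip_force: 60.4
```

servo_tool --fingers '[0.03, 0.03, 0.03, 0.03]' --linear '[[0.001, 0, 0], [0.002, 0, 0], [0.003, 0, 0], [0.003, 0, 0]]' --rotation '[[0, 0, 0], [0, 0, 0], [0, 0, 0], [0, 0, 0]]'

```text
time: 18.65
tool_pos: [660.2, 147.5, 76.1]
tcp_rot: [179.9, 15.1, 1.5]
ft_force: [-4.3, -0.2, 6.1]
finger_gap: 34.9
grip_force: 61.1
```

servo_tool --fingers '[0.03, 0.03, 0.03]' --linear '[[0.001, 0, 0], [0.002, 0, 0], [0.002, 0, 0]]' --rotation '[[0, 0, 0], [0, 0, 0], [0, 0, 0]]'

```text
time: 18.95
tool_pos: [660.3, 147.6, 76.1]
tcp_rot: [179.9, 15.4, 1.5]
ft_force: [-15.6, -1.4, 13.2]
finger_gap: 34.9
grip_force: 61.7
```

servo_tool --fingers '[0.03, 0.06, 0.06, 0.06, 0.06, 0.06]' --linear '[[-0.001, 0, 0], [-0.001, 0, 0], [-0.001, 0, 0], [-0.001, 0, 0], [-0.001, 0, 0], [-0.001, 0, 0]]' --rotation '[[0, 0, 0], [0, 0, 0], [0, 0, 0], [0, 0, 0], [0, 0, 0], [0, 0, 0]]'

```text
time: 19.55
tool_pos: [661.5, 147.4, 75.1]
tcp_rot: [179.9, 15.1, 1.5]
ft_force: [-0.5, -0.2, 0.2]
finger_gap: 60.0
grip_force: 0.0
```

servo_tool --fingers '[0.06, 0.06, 0.06, 0.06, 0.06, 0.06, 0.06, 0.06, 0.06]' --linear '[[0, 0, -0.01], [0, 0, -0.03], [0, 0, -0.05], [0, 0, -0.07], [-0.03, 0, -0.09], [-0.06, 0, -0.1], [-0.1, 0, -0.12], [-0.14, 0, -0.12], [-0.15, 0, -0.12]]' --rotation '[[0, 0, 0], [0, 0, 0], [0, 0, 0], [0, 0, 0], [0, 0, 0], [0, 0, 0], [0, 0, 0], [0, 0, 0], [0, 0, 0]]'

```text
time: 20.45
tool_pos: [546.0, 144.9, 233.1]
tcp_rot: [180.0, 15.0, 1.6]
ft_force: [0.6, 0.6, 0.8]
finger_gap: 60.2
grip_force: 0.0
```

servo_tool --fingers '[0.06, 0.06, 0.06, 0.06, 0.06, 0.06]' --linear '[[-0.04, 0, -0.03], [-0.08, 0, -0.03], [-0.12, 0, -0.03], [-0.15, 0, -0.03], [-0.15, 0, -0.03], [-0.15, 0, -0.03]]' --rotation '[[0, 0, 0], [0, 0, 0], [0, 0, 0], [0, 0, 0], [0, 0, 0], [0, 0, 0]]'

```text
time: 21.05
tool_pos: [411.5, 141.0, 299.1]
tcp_rot: [179.9, 14.9, 1.5]
ft_force: [0.1, 0.2, -0.9]
finger_gap: 59.9
grip_force: 0.0
```

Run:
```python
from h import *
from bench import r
d={n:r.snapshot(n) for n in("top","scene")}
pickle.dump(d,open("s2.pkl","wb"))
f=d["top"]["frame"][:,:,::-1];g=d["scene"]["frame"][:,:,::-1]
A=cv2.resize(f[115:175,210:350],(700,300),interpolation=2);B=np.hstack([cv2.resize(g[200:265,310:380],(350,300),interpolation=2),cv2.resize(g[245:310,220:290],(350,300),interpolation=2)])
cv2.imwrite("pics/g6.png",np.vstack([A,B]))
# expected pixels in top view: trailing face top edge (s=-90) & leading (s=0), h=44, y=+-18
s=d["top"];T=s["camera_from_world"]
for c in LANE:
    for S in(-90,0):
        for y in(18,-18):
            q=T[:3,:3]@lane(c,S,44,y=y)[0]+T[:3,3];print(c,S,y,np.round([s["cx"]-s["fx"]*q[0]/q[2],s["cy"]+s["fy"]*q[1]/q[2]],1))
for c,b in(("red",(224,130,17,40)),("blue",(318,128,18,40))):
    x,y,w,h=b;v=cv2.cvtColor(s["frame"],cv2.COLOR_RGB2HSV)[y:y+h,x:x+w,2]
    print(c,[(y+i,int(np.median(v[i]))) for i in range(h)])
```

```text
red -90 18 [223.9 158.2]
red -90 -18 [236.9 157.7]
red 0 18 [224.1 128.7]
red 0 -18 [236.8 128.2]
blue -90 18 [322.7 154.1]
blue -90 -18 [335.6 153.4]
blue 0 18 [320.1 124.8]
blue 0 -18 [332.8 124.1]
red [(130, 212), (131, 201), (132, 238), (133, 235), (134, 209), (135, 114), (136, 24), (137, 30), (138, 31), (139, 32), (140, 32), (141, 32), (142, 31), (143, 31), (144, 66), (145, 136), (146, 187), (147, 223), (148, 210), (149, 98), (150, 108), (151, 125), (152, 173), (153, 167), (154, 245), (155, 223), (156, 217), (157, 236), (158, 187), (159, 101), (160, 128), (161, 128), (162, 125), (163, 131), (164, 166), (165, 178), (166, 176), (167, 176), (168, 176), (169, 176)]
blue [(128, 231), (129, 238), (130, 200), (131, 178), (132, 23), (133, 29), (134, 31), (135, 33), (136, 32), (137, 32), (138, 32), (139, 31), (140, 35), (141, 85), (142, 146), (143, 223), (144, 212), (145, 111), (146, 76), (147, 95), (148, 121), (149, 213), (150, 239), (151, 230), (152, 219), (153, 219), (154, 238), (155, 110), (156, 127), (157, 128), (158, 127), (159, 126), (160, 145), (161, 179), (162, 177), (163, 177), (164, 177), (165, 177), (166, 176), (167, 177)]
```

View pics/g6.png

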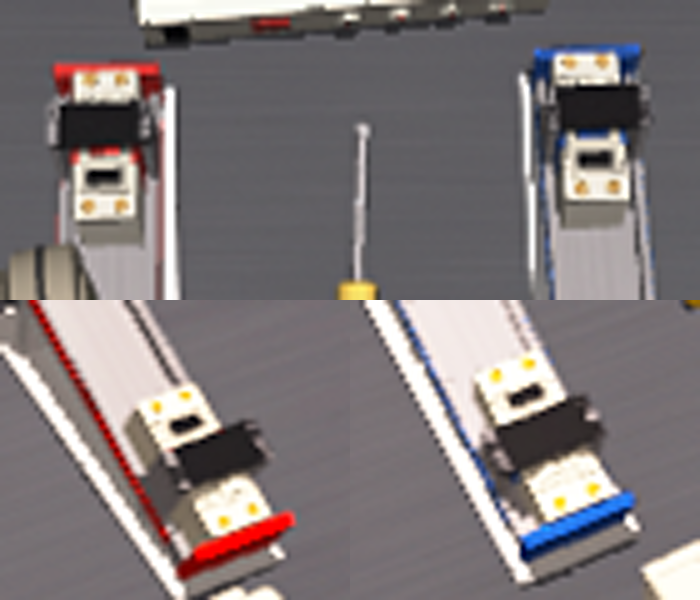

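Both modules lie under their bars with their leading ends at the stops. Their rear edges are at rows 158.4 (red) and 154.4 (blue), against 158.0 and 153.8 expected. The push forces, 2 to 3 times the normal load, also confirm contact with the stops. I hand in.

```bash
python3 -c "
from bench import r
print(r.hand_in())"
```

```text
the job is handed in; nothing more can be done
None
```

I slid both modules face up under their bars to their own coloured stops, released them, and handed the job in after about 21 s of the 72 s allowed; the hand-in returned no verdict.

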